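# Close up the painter's box

## Task

Close up the wooden paint box: with your fingertips push both of its drawers fully home, and push its lid all the way down, lowering it gently rather than slamming it. Only push, in any order: do not pick anything up, and leave the brush jar, the cup and the paint tubes where they are.

Things in the scene. Friction and masses are not known exactly. Their poses are not given: they have to be found in the camera images.
- paintbox: Brown wooden paint box, firmly fixed to the table (it does not shift when pushed): 180 mm deep (x), 320 mm wide (y), 82 mm high without the lid. Two drawers lie side by side in its lower half and open at its front (-x side); above them is an open tray, its floor at 50 mm and its rim at 82 mm, that the lid covers. Origin: centre of the underside, on the table. x points from the front to the hinge side at the back, y to the left, z up.
- drawer_left (a joint): How far the left (+y) drawer is pulled out, in m: 0 fully shut (end stop), grows as it comes out along the box's -x, by 110 mm at most. It starts 25 to 80 mm open, slides stiffly (about 2 N) and stays where it is left.
- drawer_right (a joint): The same for the right (-y) drawer.
- drawer_left_front (a point): Centre of the outer face of the left drawer's front panel (dark wood, 154 mm wide, 43 mm high, from 5 to 48 mm above the table, 10 mm thick); moves with the drawer. A brass knob, 16 mm across, stands out 14 mm from this point; the flat panel beside it is free. With the drawer shut the point lies at x = -100, y = +80, z = 26.5 mm in the box's frame. Axes as the box's.
- drawer_right_front (a point): The same on the right drawer; with the drawer shut at x = -100, y = -80, z = 26.5 mm in the box's frame.
- lid (a joint): Lid angle in rad: 0 shut flat on the rim, grows as the front edge of the lid rises and swings back; starts 0.95 to 1.25. The hinge is stiff with friction, so the lid stays where it is left and does not fall. It must be pushed down on its outer face; a few N near the front edge are enough.
- lid_hinge (a point): Middle of the lid's hinge axis, which runs along the box's y, at x = +90, y = 0, z = 82 mm in the box's frame.
- lid_edge (a point): Middle of the lid's free (front) edge, on its outer face. The lid is a flat wooden board 180 mm from hinge to free edge, 320 mm wide, 10 mm thick; its inner face passes through the hinge axis and its outer face (the one with brass hinge leaves, looking up when shut) lies 10 mm beyond. Its x axis runs along the board from the free edge to the hinge, its z axis out of the outer face.
- brush_jar: Glass jar with brushes, 80 mm across, 110 mm high (220 mm with the brushes), loose on the table to the left or right of the box. Origin: centre of its underside. Leave alone.
- cup: Cardboard drinking cup with a white lid, 84 mm across, 127 mm high, loose on the table on the other side of the box. Origin: centre of its underside. Leave alone.
- tube_tray: Metal paint tube, about 100 x 30 x 18 mm, lying loose in the tray of the box, lower than the rim. Origin: centre of its underside. Leave alone.
- tube_table: A like paint tube lying loose on the table beside the box's front. Origin: centre of its underside. Leave alone.

How it is judged:
By the outcome, as a careful person would: the job done as asked, in the order asked, and still so for the second after the job is handed in, with the robot touching nothing.
It also fails if it takes over 56 s, if anything falls off the work surface, if the arm or the gripper's body presses on something with over 40 N, if the wrist force passes 120 N, or if a joint passes its speed limit or range.

## Robot

A 6-joint arm with a two-finger parallel gripper is mounted at the origin on the work surface. World frame = base frame: x ahead of the robot, y to its left, z up, the work surface at z = 0. Lengths are in m, angles in rad, forces in N, time in s.
With the tool pointing down it reaches from about 0.35 to 0.975 m from the base axis. Payload 4.9 kg.
Tool frame: the origin (TCP) lies at the very end of the fingers, on their centre line; the grasp point (between the pads) lies 19 mm behind it; z points along the fingers, x is the direction in which the jaws open and shut, and the axes are right-handed (so a half turn about z gives the same grasp; the last joint's range is limited). The gripper opens to 85 mm and grips with 20 to 120 N. Pads are 22 mm wide; open, the fingers measure 114 mm over their backs; the gripper's body (76 mm by 85 mm) begins 54 mm behind the grasp point. The pads swing forward as they close: fully open they stand 13 mm farther back than shut.
Start: joints at [1.226, 0.053, 1.613, -0, 1.476, -0.119], TCP at [0.14, 0.609, 0.205] pointing down, gripper open.
Joint ranges: [-3.01, 3.01], [-1.01, 2.22], [0.06, 2.58], [-1.02, 4.17], [0.09, 2.62], [-3.14, 3.14]. Speed limits (rad/s): [2.57, 2.57, 3.14, 3.14, 3.14, 3.14].

## Interface

Orientations are given as a rotation vector (axis times angle).
In Python, from station import monitor, imaging, ticket gives the robot as it stands.
- The arm moves only by the tool step_arm, never from a script. Its argument "targets" is one flat list of numbers, 4 for each row, row after row: the shift along the tool's x, y, z in m, then the turn about the tool's z in rad. In form: [tx, ty, tz, roll, tx, ty, tz, roll, ...]. A call has 1 to 12 rows; each row is the pose to reach, as a shift and turn from the pose measured when the call began, along the tool's axes at that moment; what a row does not reach only later rows make up. A row lasts 1/12 s, in which the tool goes at most 41.7 mm and 7.16 degrees, less where a joint would pass 70% of its speed; a pose out of reach is approached as far as the arm can. A call with a gripper value outside its range is refused whole. "grip" is the finger opening in m, from 0 to 0.0854, set as the call begins (left out, the last holds). The fingers move at their own pace and stop on an object; "force" is the grip in N (left out, the last holds). Time passes only in rows, so rows that repeat a pose let the fingers close. It gives the time, the measured TCP pose, the force and the opening at its end, in the units of the state.
- monitor.get_obs(): the state, without advancing time (a new reading comes with each control period).
- imaging.get_image(name): name is "scene" or "top" or "wrist"; returns a dict with "color" (420x560x3 uint8, red, green, blue), "depth" (420x560 float32, m along the optical axis (not along the pixel's ray), 0 where there is no reading), "fov_y" (degrees; the focal length in pixels is half the picture's height over the tangent of half this angle, whatever the lens; pixels are square), "cx", "cy" (the principal point, pixels), "R" (3x3) and "t" (3): a world point X has camera coordinates R X + t. Camera axes: x right, y down, z forward; pixel columns grow to the right and rows downward; lengths in m; the calibration is good to about 2 mm. A picture is of the moment at which its call begins.
- ticket.finish_job(): hands the job in, once; it reports no verdict.
Trained networks look in a picture, given as the dict that the camera call returned (one of the last four; its "shot" number tells which), for a name from the list of things; names that differ only in an ending like _2 or _b are one class to them, and where a whole thing is asked for, a point or a joint stands for the part that bears it (a point fixed in the world has none). Each returns a list of dicts, best first, with "score" (0 to 1); they miss things now and then, are a little off and sometimes report something else, mostly with a low value. They report only what shows in the picture. A call takes as long as a camera call.
- imaging.search_frame(name, picture): "uv" ([column, row] in pixels, amid what is visible of it).
- imaging.mark_of(name, picture): "uv" ([column, row] in pixels: a listed point, or the origin of a listed thing).
The state is a dict: "t": time; "q": joint angles; "dq": joint speeds; "effort": joint torques, N m; "tool_pos": TCP position; "tool_rot": TCP orientation; "contact_force": force on the tool from outside, world axes, zero at the start; "wrist_torque": the same for the moment, N m; "opening": finger opening in m.
Only numpy, scipy, OpenCV 4.12 (cv2) and the standard library are available. Lean on these libraries where they do the work, as an engineer would, in place of code of your own. Each camera call takes 0.05 s, during which the arm holds its last target.

## Working session

There is one attempt and no reset: what is moved stays moved. The work goes in short steps, Python scripts to look and compute and a tool call to move; the robot and the scene stay as the last step left them, time stands still between calls to the robot, and variables do not carry over. Pictures are saved under pics/ and viewed, and the job is handed in when it is done.

Besides the shell and the picture viewer there is one more tool, called as a command line: name --argument value ..., lists and objects as JSON in quotes. step_arm: Moves the arm, as the interface text tells. Its arguments: {"type":"object","properties":{"targets":{"type":"array","items":{"type":"number"}},"grip":{"type":"number"},"force":{"type":"number"}},"required":["targets"]}

```bash
mkdir -p pics
cat > h.py <<'E'
import numpy as np,cv2
from station import monitor, imaging, ticket
from scipy.spatial.transform import Rotation as Rn
def f(im): return im["color"].shape[0]/2/np.tan(np.radians(im["fov_y"])/2)
def world(im,u,v,d=None):
    if d is None:
        d=im["depth"][int(round(v)),int(round(u))]
    F=f(im); c=np.array([(u-im["cx"])/F*d,(v-im["cy"])/F*d,d]); return np.array(im["R"]).T@(c-np.array(im["t"]))
def proj(im,X):
    c=np.array(im["R"])@np.array(X)+np.array(im["t"]); F=f(im); return [c[0]/c[2]*F+im["cx"],c[1]/c[2]*F+im["cy"]]
def save(im,n): cv2.imwrite("pics/"+n,im["color"][:,:,::-1])
E
python3 - <<'E'
from h import *
np.set_printoptions(precision=4,suppress=True)
for n in ["scene","top","wrist"]:
    im=imaging.get_image(n); save(im,n+"0.png")
    for k in ["paintbox","drawer_left_front","drawer_right_front","lid_hinge","lid_edge","brush_jar","cup","tube_table","tube_tray"]:
        r=imaging.mark_of(k,im)
        for q in r[:1]:
            u,v=q["uv"]; print(n,k,round(q["score"],2),np.array(q["uv"]), world(im,u,v) if 0<=u<560 and 0<=v<420 else '')
print(monitor.get_obs())
E
```

```text
scene paintbox 0.84 [314.3 265.2] [ 0.6203 -0.1153  0.0775]
scene drawer_left_front 0.77 [245.5 252. ] [ 0.4688 -0.036   0.0489]
scene drawer_right_front 0.94 [257.5 315.1] [ 0.4749 -0.1979  0.0489]
scene lid_hinge 0.82 [347.9 244.1] [ 0.7094 -0.079   0.0842]
scene lid_edge 0.68 [337.1 203.2] [0.7377 0.0972 0.0011]
scene brush_jar 0.68 [353.5 364.6] [ 0.651  -0.3415  0.0648]
scene cup 0.83 [254.3 204. ] [0.5095 0.1003 0.0514]
scene tube_table 0.79 [203.2 203.3] [0.374  0.1522 0.0179]
top paintbox 0.67 [346.9 185.5] [ 0.6132 -0.0831  0.0534]
top drawer_left_front 0.82 [321.7 242.2] [ 0.4754 -0.0257  0.046 ]
top drawer_right_front 0.65 [385.7 247.3] [ 0.4669 -0.1817  0.0329]
top lid_hinge 0.93 [342.3 140.1] [ 0.7114 -0.0648  0.1166]
top lid_edge 0.6 [352.3 150.4] [ 0.6676 -0.0761  0.2384]
top brush_jar 0.73 [442.4 171.7] [ 0.6507 -0.3091  0.063 ]
top cup 0.9 [257.3 227. ] [0.5067 0.124  0.1293]
top tube_table 0.97 [243.6 279.6] [0.3791 0.1623 0.0222]
top tube_tray 0.64 [316.8 179.9] [ 0.6231 -0.0098  0.071 ]
{'t': 1.5, 'q': array([ 1.226 ,  0.0527,  1.6129, -0.    ,  1.476 , -0.119 ]), 'dq': array([ 0.0003, -0.0007, -0.001 , -0.003 ,  0.0032,  0.001 ]), 'effort': array([ -0.0008, -39.3678, -37.045 ,  -0.0003,   0.0006,   0.    ]), 'tool_pos': array([0.1399, 0.6091, 0.2046]), 'tool_rot': array([2.4575, 1.957 , 0.    ]), 'contact_force': array([-0.4647,  0.1352, -0.3664]), 'wrist_torque': array([ 0.0143, -0.0029,  0.0351]), 'opening': 0.08523936388595589}
```

View pics/scene0.png

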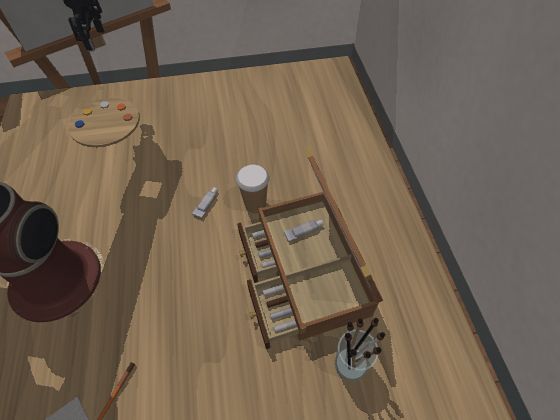

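View pics/top0.png

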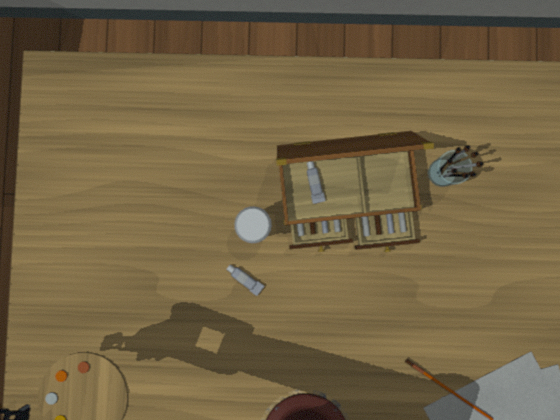

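The scene view shows the box with its lid up at the back (u 310–375) and both drawers open at its left. The cup is at (253,180) and the jar at (355,355). In the top view the box spans u 278–420 and the drawer fronts lie at v≈247. Next I'll fit the geometry from depth.

```bash
cat >> h.py <<'E'
def cloud(im):
    d=im["depth"]; v,u=np.mgrid[0:d.shape[0],0:d.shape[1]]; F=f(im)
    c=np.stack([(u-im["cx"])/F*d,(v-im["cy"])/F*d,d],-1)
    P=(c-np.array(im["t"]))@np.array(im["R"]); P[d==0]=np.nan; return P
E
python3 - <<'E'
from h import *
np.set_printoptions(precision=4,suppress=True)
C={}
for n in ["scene","top"]:
    im=imaging.get_image(n); P=cloud(im); C[n]=P
    print(n,'cam',-np.array(im["R"]).T@np.array(im["t"]))
    m=(abs(P[...,2]-.082)<.004)&(P[...,0]>.45)&(P[...,0]<.8)&(P[...,1]<.08)&(P[...,1]>-.28)
    m=cv2.morphologyEx(m.astype(np.uint8),cv2.MORPH_OPEN,np.ones((2,2)))>0
    q=P[m]; r=cv2.minAreaRect(q[:,:2].astype(np.float32)); print('rim',m.sum(),r,cv2.boxPoints(r))
    for lo,hi in ((.043,.052),):
        m=(P[...,2]>lo)&(P[...,2]<hi)&(P[...,0]>.4)&(P[...,0]<.53)&(P[...,1]<.04)&(P[...,1]>-.3)
        q=P[m]; print('dr',len(q))
        for y0 in np.arange(-.27,.04,.02):
            s=q[(q[:,1]>y0)&(q[:,1]<y0+.02)]
            if len(s): print(round(y0+.01,3),s[:,0].min(),s[:,0].max())
    m=(P[...,2]>.1)&(P[...,0]>.58)&(P[...,0]<.85)&(P[...,1]<.1)&(P[...,1]>-.25)
    q=P[m]; print('lid',len(q),q.min(0),q.max(0))
    top=q[q[:,2]>q[:,2].max()-.012]; print(top[np.argsort(top[:,1])][::max(1,len(top)//12)])
np.savez('c.npz',**C)
E
```

```text
scene cam [ 0.4787 -0.5278  0.9237]
rim 1094 ((0.6391897201538086, -0.08403746783733368), (0.20830944180488586, 0.31856346130371094), 8.22402286529541) [[ 0.5133  0.0587]
 [ 0.5589 -0.2566]
 [ 0.7651 -0.2268]
 [ 0.7195  0.0885]]
dr 626
-0.26 0.4806749516901203 0.4919033875752155
-0.24 0.4775577585471588 0.5280119772543547
-0.22 0.47554518070810214 0.4895940494978749
-0.2 0.47226095005754815 0.4868824023765851
-0.18 0.4701626912892514 0.48490403313304187
-0.16 0.4679893700258055 0.4809944429952423
-0.14 0.4645123134918514 0.47925711379105856
-0.12 0.46222454601662283 0.5278207433974045
-0.1 0.46286279511122924 0.4875801822996221
-0.08 0.4744938877518292 0.5284911985796741
-0.06 0.47225739453684384 0.4864680303169699
-0.04 0.4695668280799118 0.5289869698074875
-0.02 0.46588603467916817 0.5278150434599546
0.0 0.46483118244152644 0.5245457378243265
0.02 0.46058763310077033 0.522120245426847
0.04 0.45911381810556495 0.5197022630715133
lid 1043 [ 0.6332 -0.2393  0.101 ] [0.738  0.0791 0.2581]
[[ 0.6802 -0.2393  0.2571]
 [ 0.6758 -0.2249  0.254 ]
 [ 0.6776 -0.2043  0.2574]
 [ 0.6729 -0.1826
[... 898 characters left out ...]
44836472 0.5279832366211004
-0.06 0.4717453973977318 0.4864446102374537
-0.04 0.4688478480947364 0.48355706458856307
-0.02 0.4660505588592367 0.5262059521160166
0.0 0.46309953574778273 0.5233476142488251
0.02 0.46258070106179294 0.5299121765781079
0.04 0.45998470072951914 0.529881133387064
lid 2833 [ 0.6319 -0.2397  0.1001] [0.7395 0.0856 0.2605]
[[ 0.6742 -0.2387  0.2505]
 [ 0.6809 -0.2151  0.256 ]
 [ 0.6761 -0.1887  0.2568]
 [ 0.6723 -0.1614  0.2518]
 [ 0.6609 -0.1347  0.2551]
 [ 0.6608 -0.1068  0.2515]
 [ 0.6579 -0.0803  0.2531]
 [ 0.6533 -0.054   0.2523]
 [ 0.6529 -0.0276  0.251 ]
 [ 0.648  -0.0012  0.2524]
 [ 0.6403  0.0272  0.2585]
 [ 0.638   0.0535  0.2563]
 [ 0.6415  0.0759  0.2571]]
```

```bash
cat >> h.py <<'E'
YAW=np.radians(8.2); BX=np.array([np.cos(YAW),np.sin(YAW),0]); BY=np.array([-np.sin(YAW),np.cos(YAW),0]); BC=np.array([.625,-.086,0])
def b2w(x,y,z): return BC+x*BX+y*BY+np.array([0,0,z])
def w2b(p): d=np.array(p)-BC; return np.array([d@BX,d@BY,d[2]])
def shift(target,toolx_ang=None):
    o=monitor.get_obs(); R=Rn.from_rotvec(o["tool_rot"]).as_matrix(); s=R.T@(np.array(target)-o["tool_pos"])
    a=np.arctan2(R[1,0],R[0,0]); r=0 if toolx_ang is None else -(toolx_ang-a)
    return np.round([*s,r],4)
E
python3 - <<'E'
from h import *
np.set_printoptions(precision=4,suppress=True)
a=YAW+np.pi/2
print(shift([.42,.30,.205],a)); print(shift(b2w(-.21,.08,.205),a), b2w(-.21,.08,0))
C=np.load('c.npz')
for n in C:
    P=C[n].reshape(-1,3); B=(P-BC)@np.array([BX,BY,[0,0,1]]).T
    for s,lo,hi in(('L',.01,.15),('R',-.15,-.01)):
        q=B[(B[:,2]>.043)&(B[:,2]<.051)&(B[:,1]>lo)&(B[:,1]<hi)&(B[:,0]<-.1)]; print(n,s,np.percentile(q[:,0],[1,3,10,25,50]))
    q=B[(B[:,2]>.1)&(B[:,0]>-.02)&(B[:,0]<.13)&(abs(B[:,1])<.15)]
    for z in np.arange(.1,.27,.02):
        w=q[abs(q[:,2]-z)<.01]; print(round(z,2),len(w),np.percentile(w[:,0],[2,50,98]))
E
```

```text
[-0.2386  0.3422 -0.0004 -0.3689]
[-0.57    0.4037 -0.0004 -0.3689] [ 0.4057 -0.0368  0.    ]
scene L [-0.6494 -0.6398 -0.6087 -0.5646 -0.1446]
scene R [-0.1666 -0.1662 -0.1653 -0.1632 -0.1598]
0.1 4 [0.0809 0.0941 0.0966]
0.12 9 [0.073  0.0916 0.0933]
0.14 5 [0.0653 0.0695 0.0851]
0.16 5 [0.0567 0.0617 0.0753]
0.18 2 [0.0531 0.0595 0.0658]
0.2 2 [0.0447 0.0462 0.0476]
0.22 4 [0.0366 0.0465 0.0558]
0.24 153 [0.0319 0.0351 0.0416]
0.26 662 [0.0292 0.0344 0.0397]
top L [-0.5513 -0.5464 -0.1469 -0.1448 -0.1414]
top R [-0.167  -0.1666 -0.1655 -0.1639 -0.1606]
0.1 103 [0.0902 0.0933 0.0965]
0.12 215 [0.0829 0.0881 0.0925]
0.14 229 [0.0762 0.0806 0.0852]
0.16 232 [0.0692 0.0734 0.078 ]
0.18 255 [0.0618 0.0659 0.0705]
0.2 261 [0.0544 0.0586 0.0628]
0.22 279 [0.0469 0.0514 0.0556]
0.24 344 [0.0302 0.0435 0.0484]
0.26 736 [0.0286 0.0344 0.0407]
```

Box yaw is 8.2° and the lid angle about 1.22 rad. The drawers are open about 47 mm (left) and 67 mm (right), and the depths agree with the stated sizes.

step_arm --targets '[-0.24,0.34,0,-0.369,-0.24,0.34,0,-0.369,-0.24,0.34,0,-0.369,-0.24,0.34,0,-0.369,-0.24,0.34,0,-0.369,-0.24,0.34,0,-0.369,-0.24,0.34,0,-0.369,-0.24,0.34,0,-0.369,-0.24,0.34,0,-0.369,-0.24,0.34,0,-0.369,-0.24,0.34,0,-0.369,-0.24,0.34,0,-0.369]' --grip 0.05

```text
t: 2.6
tool_pos: [0.4189, 0.2974, 0.2047]
tool_rot: [-2.062, -2.37, -0.0]
contact_force: [-0.5, 0.5, -0.2]
opening: 0.05
```

Run:
```python
from h import *
print(shift(b2w(-.205,.08,.205),YAW+np.pi/2),monitor.get_obs()['opening'])
```

```text
[-3.291e-01 -5.420e-02 -3.000e-04 -4.500e-03] 0.049991530228909044
```

step_arm --targets '[-0.329,-0.054,0,0,-0.329,-0.054,0,0,-0.329,-0.054,0,0,-0.329,-0.054,0,0,-0.329,-0.054,0,0,-0.329,-0.054,0,0,-0.329,-0.054,0,0,-0.329,-0.054,0,0,-0.329,-0.054,0,0,-0.329,-0.054,0,0]'

```text
t: 3.43
tool_pos: [0.4108, -0.0367, 0.2048]
tool_rot: [-2.066, -2.366, -0.001]
contact_force: [0.0, 0.2, -0.0]
opening: 0.0499
```

Run:
```python
from h import *
print(shift(b2w(-.205,.08,.022),YAW+np.pi/2))
im=imaging.get_image("wrist"); save(im,"w1.png")
```

```text
[ 5.000e-04 -1.000e-04  1.828e-01 -8.100e-03]
```

View pics/w1.png

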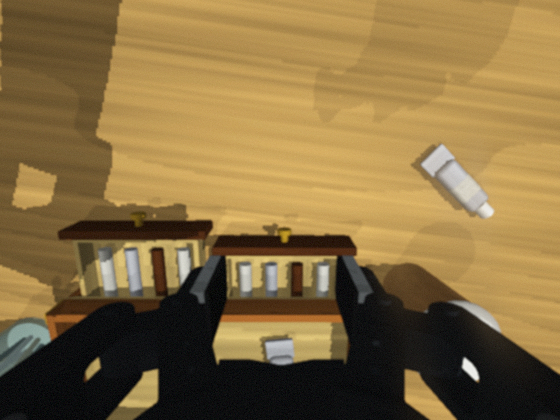

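The wrist view shows the fingers straddling the left drawer, knob at (285,235), with the jar and cup clear at the sides. I'll descend in front of it.

step_arm --targets '[0,0,0.18,-0.008,0,0,0.18,-0.008,0,0,0.18,-0.008,0,0,0.18,-0.008,0,0,0.18,-0.008,0,0,0.18,-0.008,0,0,0.18,-0.008]'

```text
t: 4.07
tool_pos: [0.4106, -0.0331, 0.0243]
tool_rot: [-2.048, -2.379, -0.001]
contact_force: [0.2, 0.5, -0.3]
opening: 0.0504
```

step_arm --targets '[0,0.01,0,0,0,0.02,0,0,0,0.03,0,0,0,0.035,0,0,0,0.04,0,0,0,0.045,0,0,0,0.05,0,0,0,0.055,0,0,0,0.06,0,0]'

```text
t: 4.82
tool_pos: [0.4703, -0.0241, 0.0243]
tool_rot: [-2.048, -2.379, -0.001]
contact_force: [-0.3, -0.0, -0.4]
opening: 0.0498
```

Run:
```python
from h import *
o=monitor.get_obs(); print(w2b(o['tool_pos']),o['contact_force'])
im=imaging.get_image("wrist"); save(im,"w2.png")
```

```text
[-0.1442531   0.08335059  0.02434884] [-0.30520208 -0.04745575 -0.39447082]
```

View pics/w2.png

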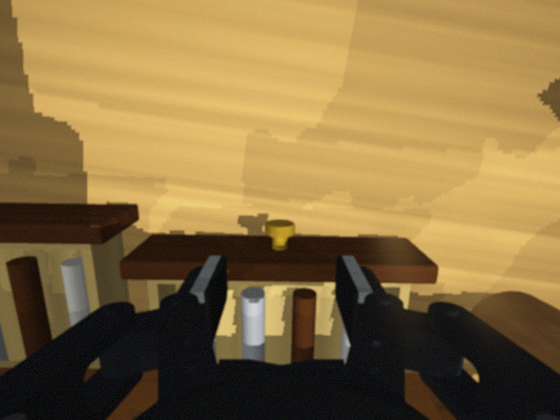

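Run:
```python
from h import *
np.set_printoptions(precision=4,suppress=True)
o=monitor.get_obs()
im=imaging.get_image("wrist"); R=np.array(im["R"]);c=-R.T@im["t"]
print('cam',w2b(c),'axis',R[2]@BX,R[2]@BY,R[2][2],'down',R[1]@BX,'tcp px',proj(im,o['tool_pos']))
for u,v in[(280,220),(280,250),(280,275),(240,250),(320,250),(210,265),(350,265),(60,215),(200,300)]: print(u,v,w2b(world(im,u,v)))
for n in("scene","top"):
    i2=imaging.get_image(n); save(i2,n+"1.png")
    print(n,proj(i2,o['tool_pos']))
```

```text
cam [-0.2099  0.0822  0.1937] axis 0.2623847903660236 0.004538320289084854 -0.9649526545035941 down 0.964941227406658 tcp px [np.float64(280.9538231703766), np.float64(250.74352063845876)]
280 220 [-0.1613  0.0825  0.0255]
280 250 [-0.1474  0.0826  0.0336]
280 275 [-0.1397  0.0827  0.047 ]
240 250 [-0.1475  0.0619  0.034 ]
320 250 [-0.1471  0.1035  0.0323]
210 265 [-0.1549  0.0541  0.0698]
350 265 [-0.1549  0.1112  0.069 ]
60 215 [-0.1664 -0.0262  0.0362]
200 300 [-0.1515  0.055   0.0916]
scene [np.float64(246.64696056290504), np.float64(252.46735658443293)]
top [np.float64(320.63955729598314), np.float64(243.85511198384074)]
```

View pics/scene1.png

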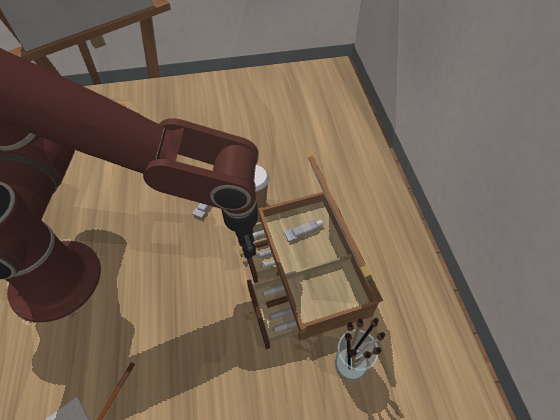

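Run:
```python
from h import *
np.set_printoptions(precision=4,suppress=True)
im=imaging.get_image("wrist"); P=cloud(im); o=monitor.get_obs()
for u in (205,210,218,344,352):
  for v in range(246,300,6): print(u,v,w2b(P[v,u]),im['color'][v,u])
cv2.imwrite("pics/w3.png",cv2.resize(im["color"][200:340,120:440,::-1],None,fx=2.4,fy=2.4))
```

```text
205 246 [-0.1477  0.0421  0.025 ] [38 22 15]
205 252 [-0.1479  0.0441  0.0341] [37 20 10]
205 258 [-0.1481  0.0459  0.0426] [41 29 15]
205 264 [-0.1559  0.0519  0.0677] [74 74 73]
205 270 [-0.1559  0.0531  0.0736] [77 80 81]
205 276 [-0.1561  0.0544  0.0793] [83 87 86]
205 282 [-0.1564  0.0556  0.0848] [78 84 82]
205 288 [-0.1558  0.0564  0.0883] [57 59 57]
205 294 [-0.1548  0.0568  0.0906] [21 23 24]
210 246 [-0.1483  0.0451  0.0264] [36 20  7]
210 252 [-0.1478  0.0466  0.0339] [36 20  8]
210 258 [-0.156   0.0527  0.0615] [85 87 89]
210 264 [-0.1556  0.0538  0.067 ] [83 86 88]
210 270 [-0.1557  0.055   0.073 ] [73 76 77]
210 276 [-0.1561  0.0563  0.0792] [61 65 67]
210 282 [-0.1555  0.057   0.083 ] [14 12 15]
210 288 [-0.1554  0.0579  0.0875] [16 12 16]
210 294 [-0.1531  0.0578  0.0876] [15 20 14]
218 246 [-0.1474  0.0489  0.0241] [37 23 17]
218 252 [-0.1476  0.0506  0.0334] [39 21 15]
218 258 [-0.1559  0.0561  0.0614] [73 78 78]
218 264 [-0.1558  0.0572  0.0675] [22 23 22]
218 270 [-0.1549  0.0578  0.0712] [13 11 12]
218 276 [-0.1524  0.0577  0.0715] [8 5 9]
218 282 [-0.1507  0.058
[... 209 characters left out ...]
56   0.1104  0.0608] [79 83 82]
344 264 [-0.1566  0.1089  0.0687] [29 30 31]
344 270 [-0.1562  0.1079  0.0736] [15 11 14]
344 276 [-0.1544  0.1078  0.0752] [9 5 5]
344 282 [-0.1522  0.1077  0.076 ] [5 7 4]
344 288 [-0.1498  0.1078  0.0764] [10 12  9]
344 294 [-0.1474  0.1079  0.0767] [10 12 12]
352 246 [-0.1467  0.1228  0.0211] [48 26  9]
352 252 [-0.1466  0.1209  0.03  ] [41 20  7]
352 258 [-0.1565  0.1136  0.062 ] [84 91 90]
352 264 [-0.1563  0.1123  0.0678] [76 78 79]
352 270 [-0.1562  0.1111  0.0736] [83 86 87]
352 276 [-0.1563  0.1099  0.0792] [65 68 69]
352 282 [-0.1564  0.1088  0.0843] [16 20 17]
352 288 [-0.1567  0.1077  0.0895] [12 10 12]
352 294 [-0.1541  0.108   0.089 ] [ 3  8 11]
```

View pics/w3.png

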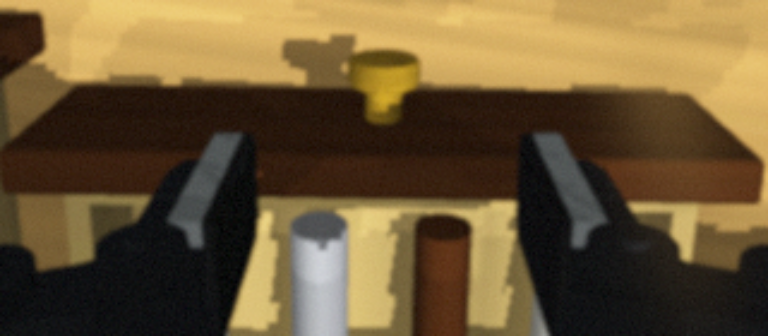

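The fingertips actually stand at z≈0.06, about 35 mm above the reported TCP, so they passed over the panel without touching it. I'll back off, close the fingers and measure the tip again.

step_arm --targets '[0,-0.03,0,0,0,-0.06,0,0,0,-0.06,0,0,0,-0.06,-0.03,0,0,-0.06,-0.03,0,0,-0.06,-0.03,0,0,-0.06,-0.03,0]' --grip 0.0

```text
t: 5.65
tool_pos: [0.4107, -0.0333, 0.0542]
tool_rot: [-2.048, -2.379, -0.001]
contact_force: [-0.2, 0.2, 0.2]
opening: -0.0004
```

Run:
```python
from h import *
np.set_printoptions(precision=4,suppress=True)
im=imaging.get_image("wrist"); save(im,"w4.png"); P=cloud(im); o=monitor.get_obs()
print(w2b(o['tool_pos']),o['opening'],o['contact_force'],proj(im,o['tool_pos']))
for u in (275,285):
  for v in range(222,300,6): print(u,v,w2b(P[v,u]),im['color'][v,u])
i2=imaging.get_image("scene"); save(i2,"s4.png"); print(proj(i2,o['tool_pos']))
```

```text
[-0.2051  0.083   0.0536] -0.0003871691959136151 [-0.835  -0.4998  0.2932] [np.float64(281.4028156501838), np.float64(249.5017415574488)]
275 222 [-0.2051  0.0787  0.0001] [206 168  95]
275 228 [-0.2006  0.0787 -0.0001] [205 165  97]
275 234 [-0.1964  0.0787  0.0008] [200 159  87]
275 240 [-0.1915  0.0787 -0.0003] [202 164  92]
275 246 [-0.187   0.0787 -0.    ] [206 167  98]
275 252 [-0.1825  0.0788  0.0002] [168 140  83]
275 258 [-0.2156  0.08    0.0908] [73 74 71]
275 264 [-0.2158  0.0801  0.0977] [70 74 75]
275 270 [-0.2158  0.0802  0.1035] [72 77 79]
275 276 [-0.2157  0.0803  0.1087] [61 65 64]
275 282 [-0.2157  0.0803  0.1137] [62 66 64]
275 288 [-0.2153  0.0804  0.1175] [72 75 77]
275 294 [-0.2139  0.0804  0.1193] [57 63 65]
285 222 [-0.205   0.0858 -0.0003] [203 166  93]
285 228 [-0.2004  0.0858 -0.0008] [207 169  95]
285 234 [-0.196   0.0859 -0.0005] [202 165  89]
285 240 [-0.1917  0.0859  0.0001] [202 163  92]
285 246 [-0.187   0.086  -0.0001] [209 171  98]
285 252 [-0.1822  0.086  -0.0006] [169 136  80]
285 258 [-0.2161  0.0843  0.0919] [55 60 58]
285 264 [-0.216   0.0842  0.0981] [50 55 51]
285 270 [-0.2156  0.0841  0.103 ] [54 55 58]
285 276 [-0.2161  0.084   0.1095] [38 40 41]
285 282 [-0.2162  0.084   0.1146] [38 37 37]
285 288 [-0.2159  0.0839  0.1186] [40 41 41]
285 294 [-0.2138  0.0839  0.1191] [43 48 48]
[np.float64(221.00835767213584), np.float64(253.91976295967922)]
```

View pics/w4.png

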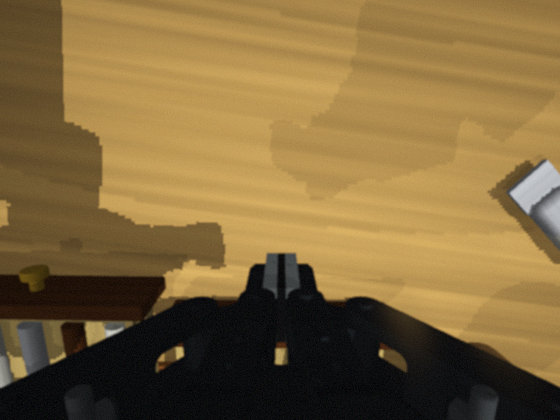

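Run:
```python
from h import *
np.set_printoptions(precision=4,suppress=True)
for n in("scene","top"):
    im=imaging.get_image(n); P=cloud(im); B=(P-BC)@np.array([BX,BY,[0,0,1]]).T
    m=(abs(B[...,0]+.205)<.03)&(abs(B[...,1]-.083)<.03)&(B[...,2]>.02)
    vs,us=np.nonzero(m); i=np.argsort(B[m][:,2])[:8]
    for k in i: print(n,us[k],vs[k],B[vs[k],us[k]])
    o=monitor.get_obs(); print(proj(im,o['tool_pos']),proj(im,o['tool_pos']+[0,0,.034]))
    if n=="scene": cv2.imwrite("pics/s5.png",cv2.resize(im["color"][190:290,160:290,::-1],None,fx=6,fy=6,interpolation=0))
```

```text
scene 214 245 [-0.2151  0.0791  0.1087]
scene 223 242 [-0.194   0.0707  0.1243]
scene 215 244 [-0.2122  0.0714  0.1243]
scene 212 242 [-0.2174  0.077   0.127 ]
scene 213 244 [-0.2164  0.071   0.1273]
scene 212 243 [-0.218   0.074   0.1277]
scene 222 242 [-0.1961  0.0692  0.1279]
scene 214 244 [-0.2143  0.0696  0.1285]
[np.float64(220.86895025259358), np.float64(253.98881065622965)] [np.float64(218.9588713707206), np.float64(246.99991186408195)]
top 347 262 [-0.1752  0.0538  0.3635]
top 319 299 [-0.2345  0.1118  0.366 ]
top 347 263 [-0.1765  0.0547  0.3711]
top 320 299 [-0.2341  0.1102  0.3715]
top 345 263 [-0.1759  0.0584  0.3742]
top 346 263 [-0.1761  0.0567  0.3743]
top 321 299 [-0.2339  0.1085  0.3748]
top 348 264 [-0.1782  0.0534  0.375 ]
[np.float64(324.28981167358916), np.float64(269.8700623162627)] [np.float64(325.01316576676743), np.float64(270.791068484638)]
```

View pics/s5.png

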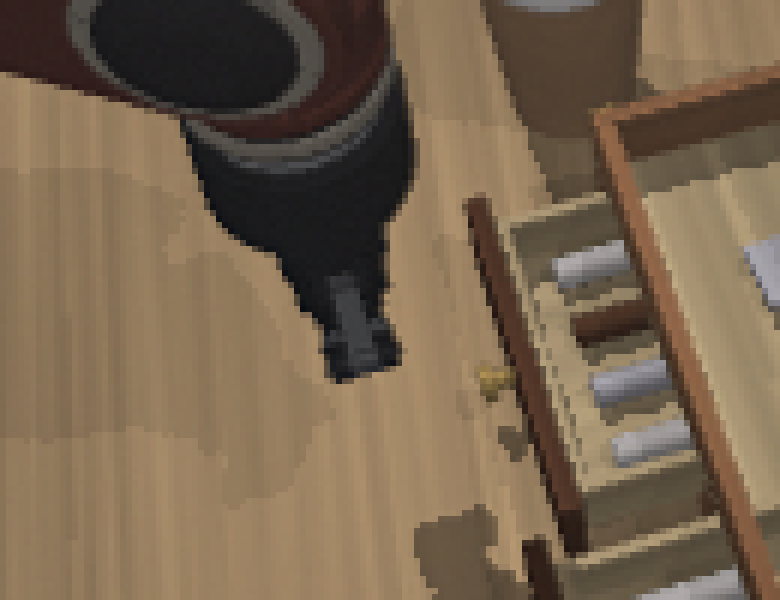

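Run:
```python
from h import *
np.set_printoptions(precision=1,suppress=True)
o=monitor.get_obs(); t=w2b(o['tool_pos'])
im=imaging.get_image("scene"); iw=imaging.get_image("wrist")
for z in (.054,.07,.088):
  print(z,[ (np.array(proj(im,b2w(t[0]+a,t[1]+b,z))),np.array(proj(iw,b2w(t[0]+a,t[1]+b,z)))) for a in(-.011,.011) for b in (-.008,.008)])
np.set_printoptions(precision=4,suppress=True)
P=cloud(im)
for v in range(236,258,2): print(v,[np.round(w2b(P[v,u]),3).tolist() for u in (217,220,223)],im['color'][v,220])
```

```text
0.054 [(array([217.1, 257.9]), array([266.3, 232. ])), (array([215.6, 252.3]), array([296. , 232.1])), (array([226.1, 255.3]), array([266.5, 269.7])), (array([224.5, 249.8]), array([295.3, 269.9]))]
0.07 [(array([216.2, 254.7]), array([265. , 242.1])), (array([214.6, 249.1]), array([297.6, 242.2])), (array([225.3, 252.1]), array([265.3, 283. ])), (array([223.7, 246.5]), array([296.8, 283.1]))]
0.088 [(array([215.1, 251. ]), array([263.3, 256. ])), (array([213.5, 245.3]), array([299.8, 256.2])), (array([224.3, 248.3]), array([263.6, 301.1])), (array([222.7, 242.7]), array([298.8, 301.3]))]
236 [[-0.204, 0.047, 0.193], [-0.198, 0.044, 0.195], [-0.191, 0.066, 0.157]] [28 28 30]
238 [[-0.205, 0.046, 0.187], [-0.199, 0.043, 0.188], [-0.192, 0.068, 0.145]] [26 27 29]
240 [[-0.206, 0.042, 0.186], [-0.199, 0.072, 0.133], [-0.193, 0.069, 0.135]] [41 42 44]
242 [[-0.207, 0.038, 0.184], [-0.201, 0.038, 0.181], [-0.194, 0.071, 0.124]] [61 62 64]
244 [[-0.208, 0.035, 0.182], [-0.202, 0.034, 0.18], [-0.196, 0.038, 0.17]] [64 65 67]
246 [[-0.209, 0.039, 0.168], [nan, nan, nan], [-0.197, 0.031, 0.175]] [65 65 68]
248 [[-0.21, 0.03, 0.175], [-0.204, 0.027, 0.176], [-0.198, 0.026, 0.174]] [50 51 53]
250 [[-0.211, 0.026, 0.174], [-0.205, 0.024, 0.173], [-0.199, 0.023, 0.172]] [57 57 60]
252 [[-0.212, 0.021, 0.174], [-0.206, 0.022, 0.17], [-0.199, 0.116, 0.002]] [77 71 66]
254 [[-0.215, 0.115, 0.004], [-0.207, 0.114, 0.001], [-0.2, 0.111, 0.002]] [157 132  98]
256 [[-0.216, 0.111, -0.0], [-0.209, 0.108, 0.001], [-0.202, 0.105, 0.002]] [156 130  98]
```

Both cameras put the real fingertip about 33 mm above the reported TCP. I'll lower accordingly, with care, and check for contact.

step_arm --targets '[-0.003,0,0.02,0,-0.003,0,0.035,0,-0.003,0,0.045,0,-0.003,0,0.055,0,-0.003,0,0.06,0,-0.003,0,0.06,0]' --grip 0.05

```text
t: 6.45
tool_pos: [0.4091, -0.0355, -0.008]
tool_rot: [-2.045, -2.376, 0.003]
contact_force: [-0.4, -0.3, 0.7]
opening: 0.0499
```

```bash
cat > chk.py <<'E'
from h import *
import sys
np.set_printoptions(precision=4,suppress=True)
im=imaging.get_image("wrist"); save(im,sys.argv[1]); P=cloud(im); o=monitor.get_obs()
print(w2b(o['tool_pos']),o['opening'],o['contact_force'],proj(im,o['tool_pos']))
for u in (210,350):
  for v in range(240,280,4): print(u,v,w2b(P[v,u]),im['color'][v,u])
E
python3 chk.py w5.png
```

```text
[-0.2058  0.0805 -0.007 ] 0.049758409069199504 [ 0.4225 -0.1206  0.0161] [np.float64(280.42491148544303), np.float64(252.5005982350196)]
210 240 [-0.215   0.0438 -0.0008] [181 146  80]
210 244 [-0.213   0.0438 -0.0001] [184 147  82]
210 248 [-0.2104  0.0434 -0.0012] [107  84  44]
210 252 [-0.2088  0.0437  0.0003] [119  94  52]
210 256 [-0.2173  0.0495  0.0269] [75 70 63]
210 260 [-0.2175  0.0505  0.0317] [66 71 70]
210 264 [-0.2173  0.0512  0.0354] [66 71 74]
210 268 [-0.2176  0.0522  0.0402] [61 67 67]
210 272 [-0.2178  0.0531  0.0444] [67 69 71]
210 276 [-0.2174  0.0536  0.047 ] [51 56 55]
350 240 [-0.2158  0.1164  0.0005] [180 146  83]
350 244 [-0.2133  0.1167 -0.0003] [186 149  82]
350 248 [-0.2113  0.1167  0.0001] [184 145  81]
350 252 [-0.2093  0.1167  0.0008] [176 140  83]
350 256 [-0.2176  0.1108  0.0267] [85 80 71]
350 260 [-0.2179  0.1097  0.032 ] [68 71 70]
350 264 [-0.2177  0.1089  0.0359] [67 70 70]
350 268 [-0.2177  0.1081  0.0398] [64 69 70]
350 272 [-0.2174  0.1074  0.0429] [57 59 60]
350 276 [-0.2173  0.1067  0.0463] [30 28 27]
```

View pics/w5.png

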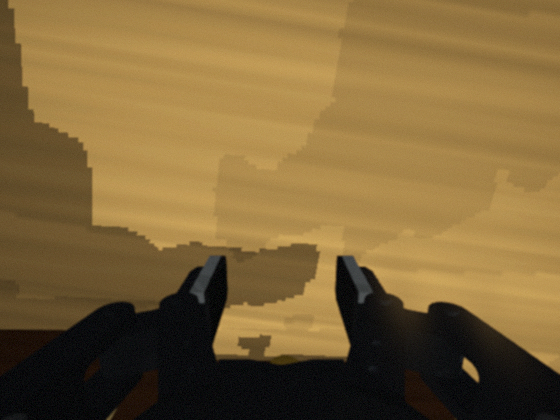

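Still no contact with the reported TCP 7 mm below the table, which confirms the offset. The tip is really at about z=0.025. I'll push forward slightly higher so the gripper body clears the rim.

step_arm --targets '[0,0.02,-0.006,0,0,0.04,-0.006,0,0,0.045,-0.006,0,0,0.05,-0.006,0,0,0.056,-0.006,0,0,0.062,-0.006,0,0,0.068,-0.006,0,0,0.074,-0.006,0,0,0.08,-0.006,0]'

```text
t: 7.25
tool_pos: [0.4891, -0.0239, -0.0015]
tool_rot: [-2.046, -2.377, 0.002]
contact_force: [-2.6, -2.3, 0.9]
opening: 0.0505
```

```bash
python3 chk.py w6.png | head -1
```

```text
[-0.1243  0.0809 -0.0012] 0.049779007610567326 [-0.2179 -0.6986  0.6291] [np.float64(281.0014556727061), np.float64(253.12268775999883)]
```

View pics/w6.png

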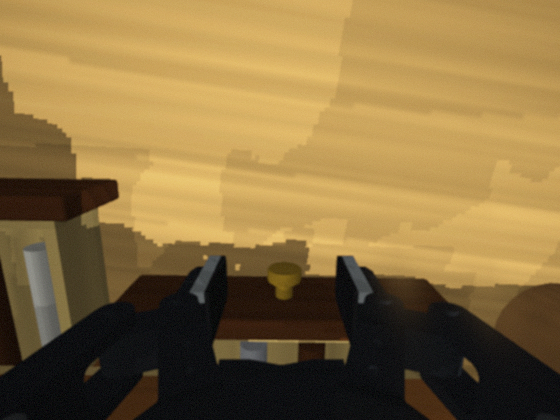

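Fingers are now on the panel either side of the knob (285,275) and the drawer is moving at about 2.6 N. Pushing on to the stop.

step_arm --targets '[0,0.005,0,0,0,0.009,0,0,0,0.012,0,0,0,0.014,0,0,0,0.016,0,0]'

```text
t: 7.72
tool_pos: [0.505, -0.0214, -0.0017]
tool_rot: [-2.045, -2.376, 0.004]
contact_force: [-12.1, -3.4, 8.5]
opening: 0.0499
```

```bash
python3 chk.py w7.png | head -1
python3 - <<'E'
from h import *
np.set_printoptions(precision=4,suppress=True)
im=imaging.get_image("wrist");P=cloud(im)
for v in range(262,345,8): print(v,w2b(P[v,255]),w2b(P[v,310]))
E
```

```text
[-0.1097  0.081  -0.0016] 0.05029693711351752 [-7.0797 -2.0605  3.4101] [np.float64(281.05096898017644), np.float64(250.65022602535743)]
262 [-0.1032  0.0667 -0.001 ] [-0.1034  0.0971 -0.0008]
270 [-0.0992  0.0668  0.0008] [-0.0989  0.0971 -0.0002]
278 [-0.0982  0.0673  0.0086] [-0.0985  0.0963  0.0089]
286 [-0.0984  0.068   0.0181] [-0.0983  0.0955  0.0177]
294 [-0.0982  0.0686  0.026 ] [-0.099   0.0947  0.0272]
302 [-0.0971  0.069   0.0314] [-0.098   0.0942  0.0328]
310 [-0.0987  0.0697  0.041 ] [-0.098   0.0936  0.0397]
318 [-0.0978  0.07    0.0457] [-0.0977  0.0931  0.0455]
326 [-0.0958  0.0702  0.0484] [-0.0956  0.0929  0.048 ]
334 [-0.0921  0.0701  0.0486] [-0.0917  0.093   0.0479]
342 [-0.0887  0.0701  0.0491] [-0.0882  0.0931  0.0484]
```

View pics/w7.png

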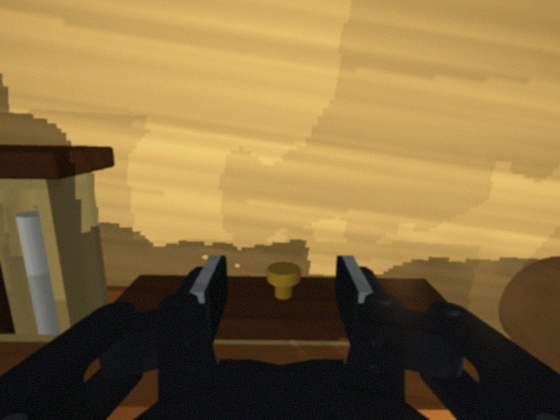

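step_arm --targets '[0,0.003,0,0,0,0.005,0,0,0,0.005,0,0]'

```text
t: 8.07
tool_pos: [0.5046, -0.0215, -0.0017]
tool_rot: [-2.039, -2.367, 0.021]
contact_force: [-23.2, -4.9, 19.4]
opening: 0.0498
```

```bash
python3 chk.py w8.png | head -1
python3 - <<'E'
from h import *
print(cv2.imwrite("pics/w8c.png",cv2.resize(cv2.imread("pics/w8.png")[250:400,80:480],None,fx=2,fy=2)))
E
```

```text
[-0.11    0.081  -0.0017] 0.05001857679082979 [-22.9505  -4.646   18.5691] [np.float64(280.9508305587102), np.float64(250.79706413086575)]
True
```

View pics/w8c.png

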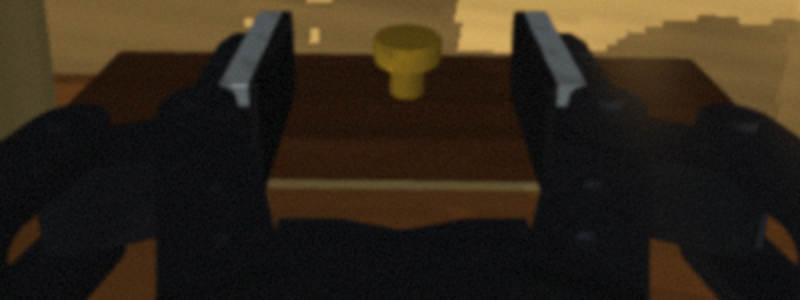

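step_arm --targets '[0,-0.01,0,0,0,-0.03,0,0,0,-0.06,0,0,0,-0.09,0,0,0,-0.1,0,0,0,-0.1,-0.08,0,0,-0.1,-0.08,0,0,-0.1,-0.08,0]'

```text
t: 8.78
tool_pos: [0.4134, -0.0377, 0.0888]
tool_rot: [-2.048, -2.378, 0.009]
contact_force: [1.2, -0.9, 0.3]
opening: 0.0503
```

Run:
```python
from h import *
np.set_printoptions(precision=4,suppress=True)
print(shift(b2w(-.225,-.08,.08),YAW+np.pi/2))
im=imaging.get_image("wrist"); save(im,"w9.png");P=cloud(im)
B=(P-BC)@np.array([BX,BY,[0,0,1]]).T
m=(B[...,2]>.015)&(B[...,2]<.04)&(B[...,1]>.01)&(B[...,1]<.15)&(B[...,0]>-.18)
m2=m&(abs(B[...,1]-.08)>.012); print(m2.sum(),np.percentile(B[m2][:,0],[5,25,50,75,95]) if m2.any() else '')
cv2.imwrite("pics/w9c.png",cv2.resize(im["color"][150:420,100:460,::-1],None,fx=2,fy=2))
```

```text
[-0.1578 -0.0233  0.0092  0.0057]
2043 [-0.0993 -0.0988 -0.0984 -0.098  -0.0974]
```

View pics/w9.png

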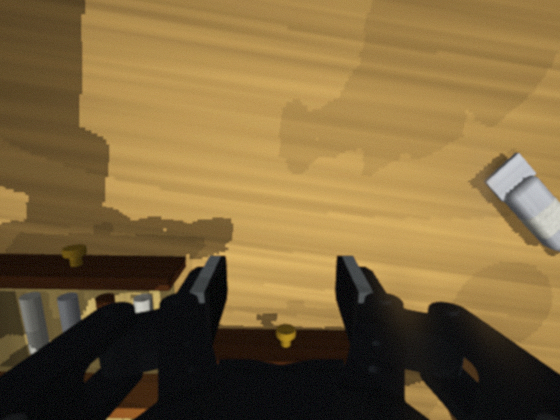

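The left panel face is flat at box x −0.098, which is shut within calibration. On to the right drawer.

step_arm --targets '[-0.04,-0.02,0,0.006,-0.08,-0.023,0,0.006,-0.12,-0.023,0,0.006,-0.158,-0.023,0,0.006,-0.158,-0.023,0.04,0.006,-0.158,-0.023,0.07,0.006,-0.158,-0.023,0.088,0.006,-0.158,-0.023,0.088,0.006,-0.158,-0.023,0.088,0.006]'

```text
t: 9.58
tool_pos: [0.411, -0.1963, -0.0031]
tool_rot: [-2.051, -2.367, 0.011]
contact_force: [-0.4, -0.1, -0.5]
opening: 0.0502
```

```bash
python3 chk.py w10.png | head -1; python3 -c "
from h import *
print(shift(b2w(-.17,-.08,0),YAW+np.pi/2))"
```

```text
[-0.2264 -0.0797 -0.0015] 0.04975072716784563 [ 0.3808 -0.0441  0.3885] [np.float64(279.12509639222316), np.float64(253.9304089102996)]
[-0.0003  0.0564 -0.002  -0.    ]
```

View pics/w10.png

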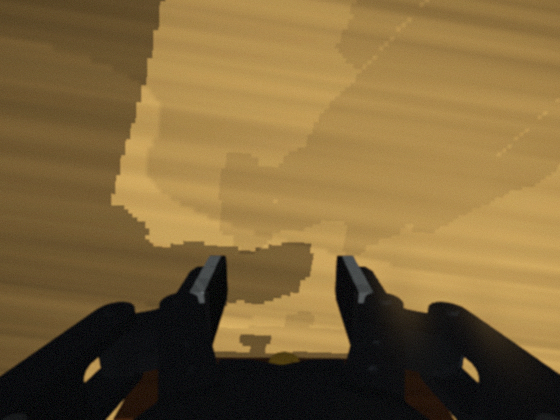

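The knob at (285,357) lies centred between the fingers. Pushing the right drawer.

step_arm --targets '[0,0.025,0,0,0,0.04,0,0,0,0.047,0,0,0,0.054,0,0,0,0.061,0,0,0,0.068,0,0,0,0.075,0,0,0,0.082,0,0,0,0.089,0,0,0,0.096,0,0,0,0.102,0,0,0,0.107,0,0]'

```text
t: 10.63
tool_pos: [0.5188, -0.1819, -0.0025]
tool_rot: [-2.053, -2.37, 0.011]
contact_force: [-1.5, -1.6, 1.1]
opening: 0.05
```

step_arm --targets '[0,0.003,0,0,0,0.006,0,0,0,0.008,0,0,0,0.01,0,0,0,0.011,0,0]'

```text
t: 11.05
tool_pos: [0.5261, -0.1808, -0.0027]
tool_rot: [-2.049, -2.365, 0.022]
contact_force: [-19.3, -2.2, 14.3]
opening: 0.0502
```

```bash
python3 chk.py w11.png | head -1
```

```text
[-0.1115 -0.0797 -0.0027] 0.05027092531257946 [-16.1938  -1.8258  12.5292] [np.float64(280.95537222108175), np.float64(250.70937042255875)]
```

View pics/w11.png

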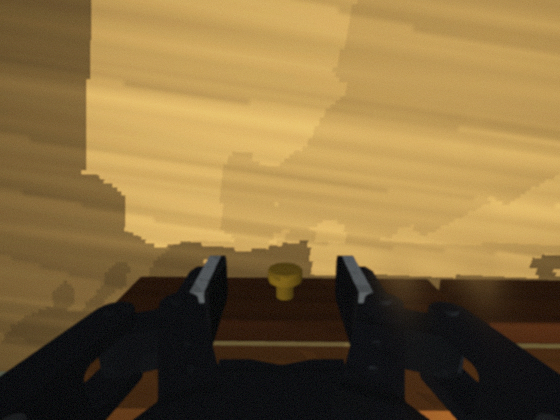

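Both drawers are against their stops (19–23 N, no further movement) and level with each other. Next I'll retreat, rise above the lid and go behind it.

step_arm --targets '[0,-0.02,0,0,0,-0.05,0,0,0,-0.07,0,0,0,-0.08,-0.04,0,0,-0.08,-0.08,0,0,-0.08,-0.12,0,0,-0.08,-0.16,0,0,-0.08,-0.2,0,0,-0.08,-0.24,0,0,-0.08,-0.28,0,0,-0.08,-0.31,0,0,-0.08,-0.31,0]'

```text
t: 12.1
tool_pos: [0.4556, -0.1927, 0.3177]
tool_rot: [2.056, 2.374, -0.016]
contact_force: [0.3, -0.3, 0.2]
opening: 0.05
```

Run:
```python
from h import *
np.set_printoptions(precision=4,suppress=True)
print(shift(b2w(.12,0,.30),YAW+np.pi/2))
P=cloud(imaging.get_image("top")).reshape(-1,3); B=(P-BC)@np.array([BX,BY,[0,0,1]]).T
for s,lo,hi in(('L',.01,.15),('R',-.15,-.01)):
    q=B[(B[:,2]>.04)&(B[:,2]<.055)&(B[:,1]>lo)&(B[:,1]<hi)&(B[:,0]<-.085)&(B[:,0]>-.2)]; print(s,len(q),np.percentile(q[:,0],[1,5,25,50]) if len(q) else '')
```

```text
[0.0814 0.303  0.015  0.0004]
L 247 [-0.0986 -0.098  -0.0959 -0.0933]
R 249 [-0.1005 -0.0999 -0.0977 -0.0951]
```

Run:
```python
from h import *
np.set_printoptions(precision=4,suppress=True)
for n in("wrist","scene","top"):
    im=imaging.get_image(n); save(im,n+"12.png"); P=cloud(im); B=(P-BC)@np.array([BX,BY,[0,0,1]]).T
    for s,lo,hi in(('L',.01,.15),('R',-.15,-.01)):
        m=(B[...,2]>.044)&(B[...,2]<.053)&(B[...,1]>lo)&(B[...,1]<hi)&(B[...,0]<-.08)&(B[...,0]>-.13)
        q=B[m]; print(n,s,len(q),np.percentile(q[:,0],[2,10,50]) if len(q) else '')
        for y in np.arange(lo+.01,hi,.03):
            w=q[abs(q[:,1]-y)<.015]
            if len(w)>3: print('   ',round(y,3),w[:,0].min())
    # rim front edge
    m=(abs(B[...,2]-.082)<.004)&(abs(B[...,1])<.15)&(B[...,0]<-.07)&(B[...,0]>-.11); q=B[m]
    for y in np.arange(-.13,.14,.04):
        w=q[abs(q[:,1]-y)<.02]
        if len(w)>3: print('  rim',round(y,3),np.percentile(w[:,0],5))
im=cv2.imread("pics/wrist12.png")
```

```text
wrist L 893 [-0.099  -0.0981 -0.0931]
    0.02 -0.09957046417588447
    0.05 -0.09925574840426885
    0.08 -0.09895935470736106
    0.11 -0.09881791272153537
    0.14 -0.09845809425882283
wrist R 890 [-0.1005 -0.0997 -0.0948]
    -0.14 -0.10105750747273673
    -0.11 -0.10094747025623062
    -0.08 -0.10049918521837557
    -0.05 -0.10030684221728796
    -0.02 -0.09998401444654109
  rim -0.13 -0.09079712020193521
  rim -0.09 -0.09023436654616403
  rim -0.05 -0.08994758205132528
  rim -0.01 -0.0897957160515156
  rim 0.03 -0.08900889703861926
  rim 0.07 -0.08885681444613361
  rim 0.11 -0.08826216679296674
scene L 214 [-0.0981 -0.097  -0.093 ]
    0.02 -0.09854038511250025
    0.05 -0.09817891603317123
    0.08 -0.09771698503625414
    0.11 -0.09767639646412361
    0.14 -0.09755336365057984
scene R 285 [-0.0996 -0.0987 -0.0943]
    -0.14 -0.09980239459486583
    -0.11 -0.09984688774129727
    -0.08 -0.09954295207676686
    -0.05 -0.09916645817553159
    -0.02 -0.09894076040215309
  rim -0.13 -0.08988275256644643
  rim -0.09 -0.08949190012844851
  rim -0.05 -0.08913948801889632
  rim -0.01 -0.08868909347811274
  rim 0.03 -0.08830165411571338
  rim 0.07 -0.08798290578712889
  rim 0.11 -0.08732034295716921
top L 227 [-0.0983 -0.0973 -0.0933]
    0.02 -0.09870941827133173
    0.05 -0.09829529279906063
    0.08 -0.09846783716617752
    0.11 -0.09799647265043372
    0.14 -0.09766385474106067
top R 243 [-0.1002 -0.0991 -0.0948]
    -0.14 -0.1007050864377521
    -0.11 -0.10038898871244291
    -0.08 -0.09994746826898546
    -0.05 -0.09963600117692996
    -0.02 -0.09927182684125276
  rim -0.13 -0.09006863001337372
  rim -0.09 -0.08986077359944442
  rim -0.05 -0.08945784677702892
  rim -0.01 -0.08892093435532182
  rim 0.03 -0.08865176871656866
  rim 0.07 -0.08815439424624981
  rim 0.11 -0.0877830627689443
```

View pics/wrist12.png

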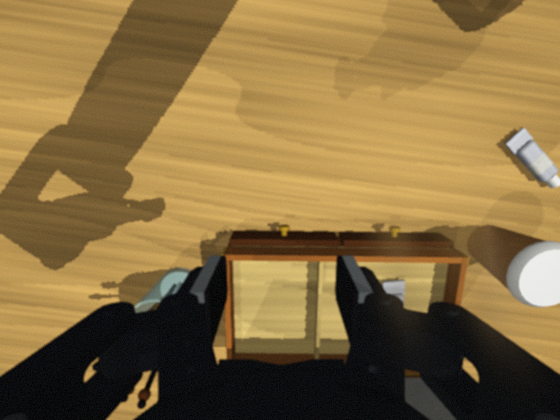

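The panels sit 10 mm ahead of the rim on both sides in all three views, so both drawers are home. Now to behind the lid, passing over it.

step_arm --targets '[0.08,0.0,0,0,0.08,0.03,0,0,0.08,0.07,0,0,0.08,0.11,0,0,0.08,0.15,0,0,0.08,0.19,0,0,0.08,0.23,0,0,0.08,0.27,0,0,0.08,0.303,0,0,0.08,0.303,0,0,0.08,0.303,0,0]'

```text
t: 13.22
tool_pos: [0.7406, -0.0679, 0.2949]
tool_rot: [-2.041, -2.358, 0.027]
contact_force: [-0.7, 0.4, 0.3]
opening: 0.0502
```

Run:
```python
from h import *
np.set_printoptions(precision=4,suppress=True)
o=monitor.get_obs(); print(w2b(o['tool_pos']),o['q'])
print(shift(b2w(.10,0,.20),YAW+np.pi/2))
im=imaging.get_image("wrist"); save(im,"w13.png"); im=imaging.get_image("scene"); save(im,"s13.png")
```

```text
[0.117  0.0014 0.2949] [-0.1898  0.3171  1.1665 -0.0039  1.6866 -1.9051]
[-0.0019 -0.0143  0.0953  0.0009]
```

View pics/w13.png

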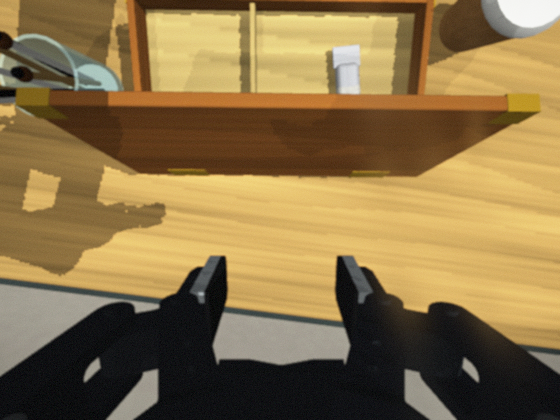

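View pics/s13.png

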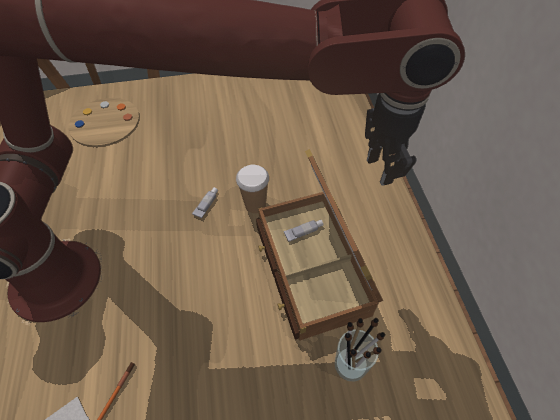

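The wrist view shows the lid's outer face at rows 95–175, with the fingers clear behind it. Descending behind the lid.

step_arm --targets '[-0.002,0,0.035,0,-0.002,-0.008,0.065,0,-0.002,-0.014,0.095,0,-0.002,-0.014,0.095,0,-0.002,-0.014,0.095,0]'

```text
t: 13.73
tool_pos: [0.7217, -0.0724, 0.2029]
tool_rot: [-2.043, -2.358, 0.026]
contact_force: [-0.1, -0.5, 1.0]
opening: 0.0501
```

```bash
cat > lid.py <<'E'
from h import *
import sys
np.set_printoptions(precision=4,suppress=True)
# args: angles
r=.16
o=monitor.get_obs(); b=w2b(o['tool_pos']); print('tcp box',b,'F',o['contact_force'])
for th in map(float,sys.argv[1:]):
    x=.09-r*np.cos(th)+.01*np.sin(th)+.011; z=.082+r*np.sin(th)+.01*np.cos(th)-.033
    print(th,shift(b2w(x,0,z)))
E
python3 lid.py 1.25 1.2 1.1 1.0 .9 .8; python3 chk.py w14.png
```

```text
tcp box [ 0.0976 -0.0004  0.2029] F [-0.0983 -0.4771  0.9663]
1.25 [ 0.0004 -0.0376 -0.      0.    ]
1.2 [ 0.0003 -0.0452  0.0024  0.    ]
1.1 [ 0.0003 -0.0601  0.0084  0.    ]
1.0 [ 0.0003 -0.0742  0.0159  0.    ]
0.9 [ 0.0002 -0.0876  0.0248  0.    ]
0.8 [ 0.0001 -0.1     0.0349  0.    ]
[ 0.0995 -0.0009  0.2061] 0.05037549231346462 [ 0.4659 -0.357   1.2667] [np.float64(280.08969203551464), np.float64(256.1293250185725)]
210 240 [ 0.1576 -0.0837 -0.001 ] [229 191 109]
210 244 [ 0.1623 -0.0837  0.0001] [219 179 102]
210 248 [ 0.1674 -0.084  -0.    ] [207 167  91]
210 252 [ 0.1727 -0.0844 -0.0008] [218 178 102]
210 256 [ 0.087  -0.0315  0.2386] [139 124  97]
210 260 [ 0.0872 -0.0306  0.2429] [ 96 102 102]
210 264 [ 0.0873 -0.0298  0.2471] [79 83 83]
210 268 [ 0.0878 -0.0292  0.2501] [94 99 99]
210 272 [ 0.0877 -0.0283  0.2544] [93 95 97]
210 276 [ 0.0881 -0.0278  0.2571] [72 76 78]
350 240 [ 0.1579  0.0832 -0.0005] [234 199 118]
350 244 [ 0.163   0.0835 -0.0007] [236 204 118]
350 248 [0.1675 0.0834 0.0007] [229 193 112]
350 252 [0.1727 0.0837 0.0005] [230 195 114]
350 256 [0.0871 0.0294 0.2389] [123 113  97]
350 260 [0.0876 0.0288 0.2422] [90 93 92]
350 264 [0.0873 0.0276 0.2475] [89 96 97]
350 268 [0.0876 0.0269 0.251 ] [ 93 100 102]
350 272 [0.088  0.0263 0.2541] [81 86 87]
350 276 [0.0881 0.0255 0.2576] [37 36 38]
```

View pics/w14.png

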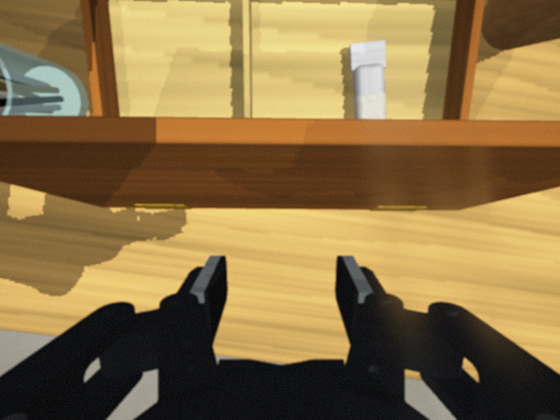

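step_arm --targets '[0,-0.025,0,0,0,-0.038,0,0,0,-0.0415,0.0015,0,0,-0.045,0.0025,0,0,-0.049,0.004,0,0,-0.0525,0.0055,0,0,-0.056,0.007,0,0,-0.06,0.0085,0,0,-0.0635,0.0105,0,0,-0.067,0.012,0,0,-0.0705,0.014,0,0,-0.074,0.016,0]'

```text
t: 14.78
tool_pos: [0.6496, -0.0832, 0.1914]
tool_rot: [-2.046, -2.361, 0.023]
contact_force: [2.0, -0.2, 3.9]
opening: 0.0502
```

```bash
python3 lid.py 1.0 .95 .9 .8 .7 .6 .5; python3 chk.py w15.png >/dev/null
```

```text
tcp box [ 0.0247 -0.0007  0.1914] F [ 1.994  -0.1742  3.8604]
1.0 [ 0.0007 -0.0017  0.0024  0.    ]
0.95 [ 0.0007 -0.0085  0.0066  0.    ]
0.9 [ 0.0007 -0.0151  0.0112  0.    ]
0.8 [ 0.0006 -0.0276  0.0213  0.    ]
0.7 [ 0.0006 -0.039   0.0326  0.    ]
0.6 [ 0.0006 -0.0492  0.0449  0.    ]
0.5 [ 0.0005 -0.0581  0.0582  0.    ]
```

View pics/w15.png

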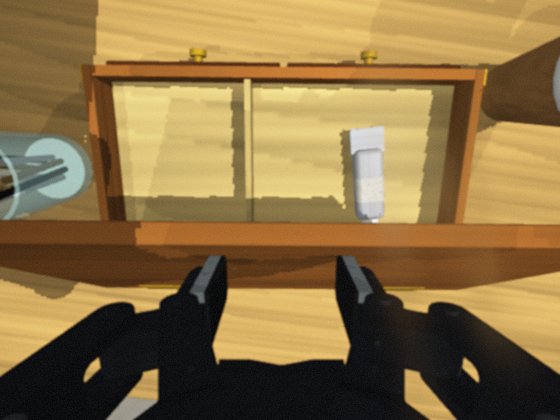

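The lid is following at about 4 N, with the fingertips near its free edge (rows 225–260). Continuing the arc.

step_arm --targets '[0,-0.004,0.004,0,0,-0.0085,0.0065,0,0,-0.0125,0.009,0,0,-0.0165,0.012,0,0,-0.0205,0.0155,0,0,-0.0245,0.0185,0,0,-0.0285,0.022,0,0,-0.032,0.0255,0,0,-0.0355,0.029,0,0,-0.039,0.0325,0,0,-0.0425,0.0365,0,0,-0.046,0.0405,0]'

```text
t: 15.83
tool_pos: [0.602, -0.0898, 0.1511]
tool_rot: [-2.045, -2.36, 0.024]
contact_force: [2.7, 0.9, 0.8]
opening: 0.0502
```

```bash
python3 lid.py .6 .55 .5 .4 .3 .2 .1 0; python3 chk.py w16.png >/dev/null
```

```text
tcp box [-0.0233 -0.0005  0.1511] F [2.6798 0.9056 0.7914]
0.6 [ 0.0005 -0.002   0.0035  0.    ]
0.55 [ 0.0005 -0.0067  0.0101  0.    ]
0.5 [ 0.0005 -0.0109  0.0169  0.    ]
0.4 [ 0.0004 -0.0185  0.031   0.    ]
0.3 [ 0.0003 -0.0245  0.0458  0.    ]
0.2 [ 0.0003 -0.0291  0.0612  0.    ]
0.1 [ 0.0002 -0.0321  0.0769  0.    ]
0.0 [ 0.0002 -0.0335  0.0929  0.    ]
```

View pics/w16.png

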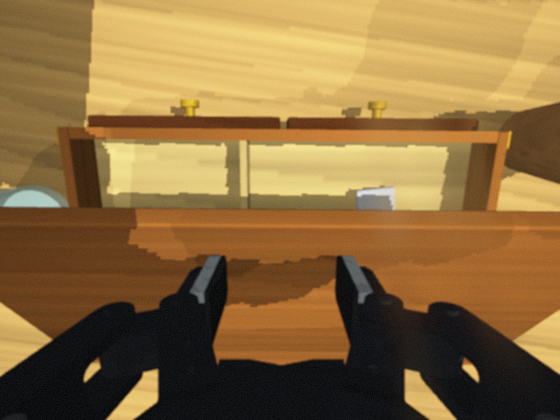

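step_arm --targets '[0,-0.004,0.006,0,0,-0.007,0.0105,0,0,-0.009,0.014,0,0,-0.011,0.0175,0,0,-0.013,0.021,0,0,-0.015,0.0245,0,0,-0.017,0.028,0,0,-0.0185,0.0315,0,0,-0.02,0.035,0,0,-0.0215,0.0385,0,0,-0.023,0.042,0,0,-0.0245,0.046,0]'

```text
t: 16.88
tool_pos: [0.5756, -0.0934, 0.1045]
tool_rot: [-2.045, -2.359, 0.026]
contact_force: [2.1, -0.6, 1.8]
opening: 0.05
```

```bash
python3 lid.py .3 .25 .2 .15 .1 .05 0; python3 chk.py w17.png >/dev/null
```

```text
tcp box [-0.0499 -0.0003  0.1045] F [ 2.1012 -0.5575  1.7663]
0.3 [ 0.0003  0.001  -0.0014  0.    ]
0.25 [ 0.0003 -0.0015  0.0062  0.    ]
0.2 [ 0.0002 -0.0036  0.014   0.    ]
0.15 [ 0.0002 -0.0052  0.0218  0.    ]
0.1 [ 0.0002 -0.0065  0.0297  0.    ]
0.05 [ 0.0001 -0.0074  0.0377  0.    ]
0.0 [ 0.0001 -0.0079  0.0457  0.    ]
```

View pics/w17.png

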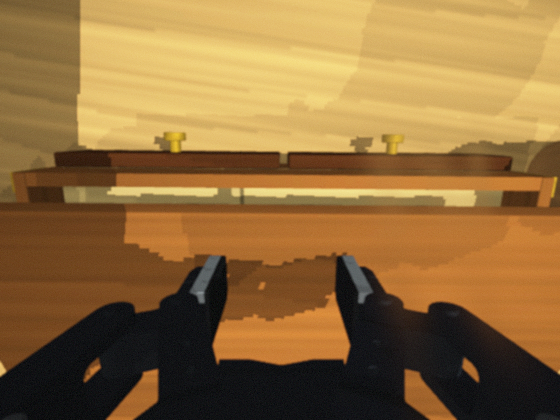

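step_arm --targets '[0,-0.001,0.004,0,0,-0.0015,0.007,0,0,-0.0025,0.01,0,0,-0.003,0.013,0,0,-0.004,0.016,0,0,-0.0045,0.019,0,0,-0.005,0.022,0,0,-0.0055,0.0245,0,0,-0.006,0.027,0,0,-0.0065,0.0295,0,0,-0.007,0.032,0,0,-0.007,0.034,0]'

```text
t: 17.93
tool_pos: [0.5669, -0.0943, 0.0694]
tool_rot: [-2.044, -2.358, 0.027]
contact_force: [1.1, -0.1, 1.8]
opening: 0.05
```

step_arm --targets '[0,0,0.002,0,0,0,0.0035,0,0,0,0.005,0,0,0,0.0065,0,0,0,0.008,0,0,0,0.0095,0,0,0,0.011,0]'

```text
t: 18.52
tool_pos: [0.5665, -0.0945, 0.0621]
tool_rot: [-2.043, -2.357, 0.03]
contact_force: [-14.0, 1.9, 28.7]
opening: 0.05
```

```bash
python3 lid.py .05 0; python3 chk.py w18.png >/dev/null
```

```text
tcp box [-0.0591 -0.0001  0.0621] F [-14.0444   1.8764  28.6996]
0.05 [ 0.0001  0.0007 -0.0049  0.    ]
0.0 [0.     0.0002 0.0031 0.    ]
```

View pics/w18.png

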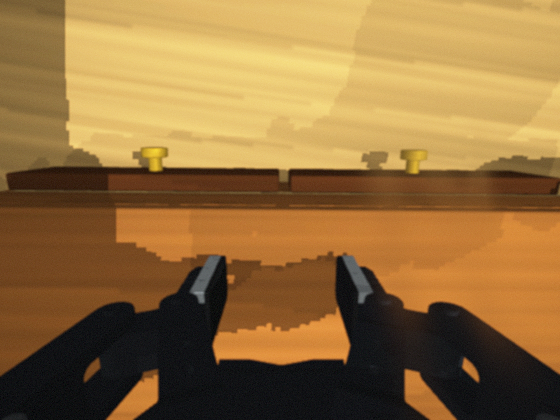

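The lid is down: 29 N vertical resistance with no further movement, and its front edge lies at the rim (row 205). Lifting off to check.

step_arm --targets '[0,0,-0.004,0,0,0,-0.01,0,0,0,-0.03,0,0,0,-0.07,0,0,0,-0.11,0,0,0,-0.15,0,0,-0.03,-0.19,0,0,-0.07,-0.2,0,0,-0.11,-0.2,0,0,-0.15,-0.2,0,0,-0.19,-0.2,0,0,-0.2,-0.2,0]'

```text
t: 19.57
tool_pos: [0.371, -0.1228, 0.2676]
tool_rot: [-2.045, -2.356, 0.031]
contact_force: [1.5, -0.0, 0.3]
opening: 0.0499
```

Run:
```python
from h import *
np.set_printoptions(precision=4,suppress=True)
for n in("wrist","scene","top"):
    im=imaging.get_image(n); save(im,n+"19.png"); P=cloud(im); B=(P-BC)@np.array([BX,BY,[0,0,1]]).T
    m=(B[...,2]>.08)&(B[...,2]<.13)&(abs(B[...,1])<.15)&(B[...,0]>-.085)&(B[...,0]<.08); q=B[m]
    if len(q)>50:
        c,_,_,_=np.linalg.lstsq(np.c_[q[:,:2],np.ones(len(q))],q[:,2],rcond=None); print(n,'lid plane',len(q),c,'z front',c[2]-.09*c[0],'median',np.median(q[:,2]))
    for s,lo,hi in(('L',.01,.15),('R',-.15,-.01)):
        q=B[(B[...,2]>.044)&(B[...,2]<.053)&(B[...,1]>lo)&(B[...,1]<hi)&(B[...,0]<-.08)&(B[...,0]>-.13)]
        if len(q): print(n,s,np.percentile(q[:,0],2))
    for k in["brush_jar","cup","tube_table"]:
        r=imaging.mark_of(k,im)
        if r: print(n,k,np.array(r[0]["uv"]))
```

```text
wrist lid plane 3037 [-0.0016  0.001   0.0918] z front 0.0919867089426016 median 0.09196500551895372
wrist L -0.0993456686489621
wrist R -0.10016511645932359
wrist brush_jar [227.1 299.7]
wrist cup [439.4 306.2]
wrist tube_table [485.4 218.4]
scene lid plane 8266 [ 0.0001 -0.0001  0.0934] z front 0.09334929780017778 median 0.0933695035576159
scene L -0.09792888404299166
scene R -0.0997823256636398
scene brush_jar [353.1 366.6]
scene cup [254.  203.9]
scene tube_table [204.3 202.8]
top lid plane 9038 [0.0012 0.0017 0.0929] z front 0.09277874621740095 median 0.09289685311191029
top L -0.0983958048610812
top R -0.10014614907742043
top brush_jar [441.4 168. ]
top cup [254.4 225.6]
top tube_table [244.1 277.1]
```

View pics/scene19.png

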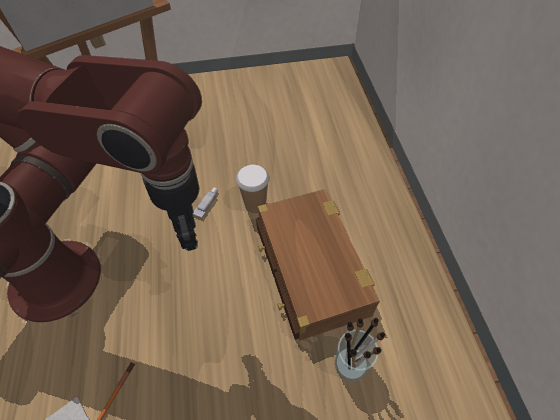

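The lid is flat, its outer face at 92–93 mm with a slope under 0.002. Both drawers are home, and the jar, cup and tube are where they were. Nothing touches the robot, so I'll hand in.

```bash
python3 -c "
from station import ticket
print(ticket.finish_job())"
```

```text
the job is handed in; nothing more can be done
None
```

The paint box is closed: both drawers are fully home and the lid is flat. I handed the job in at about 20 s, with the arm clear of everything.

**What I did:** I pushed each drawer to its end stop with the open fingertips on either side of the knob. The left drawer stopped at about 23 N and the right at about 19 N. I then lowered the lid slowly along its arc from behind, at 2–4 N, and seated it with about 29 N.

**Last checks:**
- **Lid:** its outer face is at 92–93 mm (92 expected when shut), with a slope of less than 0.002 rad in all three views.
- **Drawers:** measured before the lid came down, each front sat 10 mm ahead of the rim, as it should when shut, and neither has moved since.
- **Other things:** the jar, cup and table tube were within a few pixels of where they started. I couldn't check the tube in the tray once the lid was shut. The lid hinges above the rim and the fingers never entered the tray.

**What disagreed:**
- **Fingertip height:** the real fingertips stood about 33 mm above the reported TCP. My first push at the left drawer therefore passed harmlessly over its panel, and I corrected for this by camera.
- **Box yaw:** my first estimate was about half a degree off. It made the two drawers look about 2 mm different, but the rim showed the same slope, so they are level.

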